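# Fit the round stage plate onto its four studs

### The arm

A 7-joint arm with a two-finger parallel gripper is mounted at the origin on the work surface. World frame = base frame: x ahead of the robot, y to its left, z up, the work surface at z = 0. Lengths are in m, angles in rad, forces in N, time in s.
With the tool pointing down it reaches from about 0.4 to 0.85 m from the base axis. Payload 10.4 kg.
Tool frame: the origin (TCP) lies at the very end of the fingers, on their centre line; the grasp point (between the pads) lies manip.hold_point_z behind it (manip.hold_point_z is the distance from the TCP to the grasp point, in m); z points along the fingers, x is the direction in which the jaws open and shut, and the axes are right-handed (so a half turn about z gives the same grasp; the last joint's range is limited). The gripper opens to 85 mm and grips with 20 to 120 N. Pads are 22 mm wide; open, the fingers measure 114 mm over their backs; the gripper's body (76 mm by 85 mm) begins 54 mm behind the grasp point. The pads swing forward as they close: fully open they stand 13 mm farther back than shut.
Start: joints at [-0.023, 0.332, -0.065, 1.46, 0.022, 1.35, -0.088], TCP at [0.625, 0, 0.231] pointing down, gripper open.
Joint ranges: [-2.6, 2.6], [-0.5, 2.12], [-1.47, 1.34], [0.16, 2.42], [-1.27, 4.41], [0.06, 2.06], [-2.6, 2.6]. Speed limits (rad/s): [2.22, 2.22, 2.79, 2.79, 3.14, 3.14, 3.14].

### API

Orientations are given as a unit quaternion [x, y, z, w].
In Python, from workcell import readout, camera, camera_info, manip gives the robot as it stands.
- The arm moves only by the tool play_rows, never from a script. Its argument "rows" is a list of rows, each a list of 3 entries, a list of its own where there are three numbers: the shift along the world's x, y, z in mm, then the turn, a rotation vector about the world's x, y, z in degrees, then the finger opening in mm, from 0 to 85.4. In form: [[[tx, ty, tz], [rx, ry, rz], fingers], ...]. A call has 1 to 12 rows; each row shifts and turns the commanded pose from where the row before left it; what a row does not reach is not made up. A row lasts 1/8 s, in which the tool goes at most 62.5 mm and 10.7 degrees, less where a joint would pass 70% of its speed; a pose out of reach is approached as far as the arm can. A call with a gripper value outside its range is refused whole. The fingers move at their own pace and stop on an object; "force" is the grip in N (left out, the last holds). Time passes only in rows, so rows that do not move let the fingers close. It gives the time, the measured TCP pose, the force and the opening at its end, in the units of the state.
- readout.get_obs(): the state, without advancing time (a new reading comes with each control period).
- camera(name): name is "scene" or "side" or "wrist"; returns the picture (480x640x3 uint8, blue, green, red); there is no depth.
- camera_info(name): a dict with "fx", "fy", "cx", "cy" (pixels), "world_from_camera" (4x4, takes a point from camera to world coordinates). Camera axes: x right, y up, looking along -z (the intrinsics and any distortion apply to the point x, -y, -z); pixel columns grow to the right and rows downward; lengths in m; the calibration is good to about 2 mm. A picture is of the moment at which its call begins: read the wrist's pose just before it. camera_info takes no time and is no camera call; for the wrist camera it gives the pose at the moment of the call.
- manip.hand_in(): hands the job in, once; it reports no verdict.
The state is a dict: "clock": time; "joint_pos": joint angles; "joint_velocities": joint speeds; "tau": joint torques, N m; "position": TCP position; "ee_rot": TCP orientation; "ft_force": force on the tool from outside, world axes, zero at the start; "torque": the same for the moment, N m; "grip_width": opening from 0.0 (shut) to 1.0 (fully open).
Only numpy, scipy, OpenCV 4.12 (cv2) and the standard library are available. Lean on these libraries where they do the work, as an engineer would, in place of code of your own. Each camera call takes 0.05 s, during which the arm holds its last target.

### The job

Fit the blue round stage plate onto the black stage base: set its bore on the centre spigot, turn the plate until all four holes find the four brass studs, and slide it down until it sits flat and fully home on the base, then let go of it. Press and turn gently: do not force it against the studs or the base; leave the other things on the bench where they are.

Things in the scene. Friction and masses are not known exactly. Their poses are not given: they have to be found in the camera images.
- plate_boss (a point): Centre of the grip boss of the loose blue stage plate, on the plate's axis, 30 mm above its underside. The white boss in the middle of the disc is 36 x 36 mm with flat upright sides; its top is 42 mm above the underside of the plate. z is up along the axis, x and y are square to the boss sides. The plate starts lying flat on the bench, boss up.
- plate_under (a point): Centre of the underside of the same plate, on its axis, 30 mm below plate_boss, z up. A blind bore 26.5 mm across runs up the axis from here, 30 mm deep.
- plate: The stage plate: a blue disc 132 mm across and 10 mm thick (11 mm at the rim), about 0.36 kg (0.29 to 0.47). Origin at the centre of its underside, axes as plate_boss. Four through holes, 12 mm across, lie at x = +-28.5 mm, y = +-28.5 mm (beyond the boss corners, 40.3 mm from the axis).
- seat (a point): Centre of the flat seat on the stage base, 22 mm above the bench, where the underside of the plate must come to rest; on the base's axis, z up. Seat and studs stand on a stiff cushion: together they give straight down by about 1 mm for each 10 N, at most 3 mm.
- spigot_top (a point): Top of the steel spigot that stands on the axis of the stage base, 26 mm above the seat: 24 mm across, its top 6 mm a cone down to 15 mm. Four small sprung balls round it, centred 16.5 mm above the seat, grip the plate's bore: it takes about 5 to 15 N of downward push to slide the plate over and down past them; do not count on its weight alone.
- stud_level (a point): On the base's axis at the height of the stud tips, 14 mm above the seat. Four upright brass studs, 10 mm across, the top 3 mm a cone down to 8 mm, stand at the corners of a 57 mm square about the axis (40.3 mm from it). Their angle differs every time and is NOT given by any orientation here: see or feel it. It repeats every quarter turn and is locked: it does not turn with the plate.
- stage_base: The black round stage base, 144 mm across, fixed to the bench, with its spigot and studs; origin at the centre of its foot, 22 mm below the seat. Its yaw says nothing of the studs' angle.
- driver: Bystander: small screwdriver, 160 mm long, lying on the bench between plate and base; origin at its middle, underneath.
- board: Bystander: green circuit board, 75 x 50 mm, up to 12 mm high; origin at the centre of its underside.
- flux_jar: Bystander: small amber jar, 48 mm across, 55 mm high; origin at the centre of its foot.
- nut_tray: Bystander: grey divided tray, 90 x 130 x 25 mm; origin at the centre of its underside.
- tweezers: Bystander: dark steel tweezers, 125 mm long, lying flat; origin at the middle, underneath.
- spacer: Bystander: black rubber ring, 70 mm across, 12 mm high, not needed; origin at the centre of its underside.
- meter: Bystander: grey handheld meter lying flat, 150 x 80 x 40 mm; origin at the centre of its underside.
- tip_pot: Bystander: brass pot with wire wool, 72 mm across, 45 mm high; origin at the centre of its foot.
Mind the look-alikes: they are no part of the job. What is meant by the stage_base is not purple, and is the smaller of those in its own colour.

How it is judged:
By the outcome, as a careful person would: the job done as asked, in the order asked, and still so for the second after the job is handed in, with the robot touching nothing.
It also fails if it takes over 72 s, if anything falls off the work surface, if the arm or the gripper's body presses on something with over 40 N, if the wrist force passes 120 N, or if a joint passes its speed limit or range.

## Working session

There is one attempt and no reset: what is moved stays moved. The work goes in short steps, Python scripts to look and compute and a tool call to move; the robot and the scene stay as the last step left them, time stands still between calls to the robot, and variables do not carry over. Pictures are saved under pics/ and viewed, and the job is handed in when it is done.

Besides the shell and the picture viewer there is one more tool, called as name(argument=value, ...) on one line, values as JSON. play_rows: Moves the arm, as the interface text tells. Its arguments: {"type":"object","properties":{"rows":{"type":"array"},"force":{"type":"number"}},"required":["rows"]}

```bash
ls; mkdir -p pics; python3 - <<'E'
from workcell import readout, camera, camera_info, manip
import cv2
o=readout.get_obs(); print(o); print(manip.hold_point_z)
for n in("scene","side","wrist"):
    i=camera_info(n); print(n,i); cv2.imwrite(f"pics/{n}0.png",camera(n))
E
```

```text
pics
{'clock': 0.0, 'joint_pos': array([-0.02262941,  0.33286914, -0.06470859,  1.4609487 ,  0.02160461,
        1.34992721, -0.08847941]), 'joint_velocities': array([-0.00164509,  0.00109871, -0.00114612, -0.00016078, -0.0009443 ,
       -0.00107815, -0.00077257]), 'tau': array([ 4.98105128e-04, -6.25449800e+01,  4.97091911e-02, -3.91610491e+01,
        1.63588714e-02,  9.83294769e-03, -6.01235030e-06]), 'position': array([6.24611424e-01, 1.54539788e-05, 2.30514149e-01]), 'ee_rot': array([ 9.99999734e-01,  4.01379093e-05, -7.27440102e-04,  3.54712159e-05]), 'ft_force': array([ 0.09556477,  0.66438211, -0.40287158]), 'torque': array([-0.00504156, -0.00256338,  0.00099323]), 'grip_width': 0.9976958886547762}
0.0187
scene {'fx': 560.4854569707161, 'fy': 560.4854569707161, 'cx': 311.4399676642825, 'cy': 240.85482894117456, 'world_from_camera': array([[-0.53178971, -0.73257742,  0.42488825,  1.22798667],
       [ 0.84684952, -0.45600118,  0.27369475,  0.35286392],
       [-0.00675305,  0.50536446,  0.86287957,  1.37900546],
       [ 0.        ,  0.        ,  0.        ,  1.        ]])}
side {'fx': 569.8960006577457, 'fy': 569.8960006577457, 'cx': 325.3046210487083, 'cy': 229.8615787528334, 'world_from_camera': array([[-0.87508297,  0.31080534, -0.37098496,  0.05239124],
       [-0.48394655, -0.56994709,  0.66404522,  0.8120572 ],
       [-0.005053  ,  0.76063155,  0.64916416,  0.92893364],
       [ 0.        ,  0.        ,  0.        ,  1.        ]])}
wrist {'fx': 354.5981525867858, 'fy': 354.5981525867858, 'cx': 317.19517031411397, 'cy': 236.57287414485603, 'world_from_camera': array([[ 9.99999475e-01, -1.34236330e-04,  1.01620370e-03,
         6.25429144e-01],
       [-1.73839973e-04,  9.54816695e-01,  2.97195305e-01,
         7.67227903e-02],
       [-1.01018267e-03, -2.97195326e-01,  9.54816170e-01,
         3.74987308e-01],
       [ 0.00000000e+00,  0.00000000e+00,  0.00000000e+00,
         1.00000000e+00]])}
```

View pics/scene0.png

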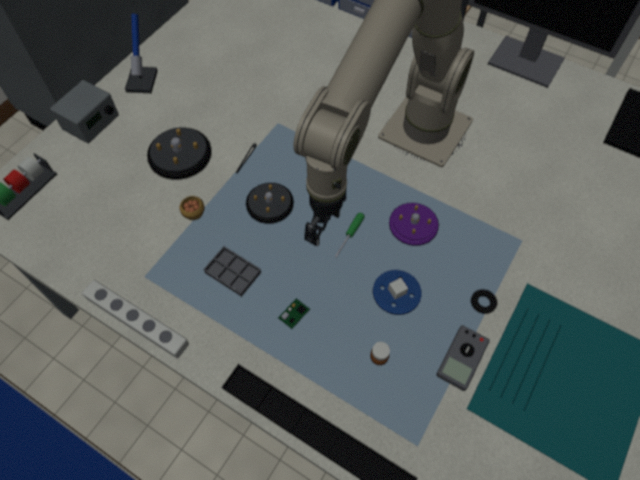

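View pics/side0.png

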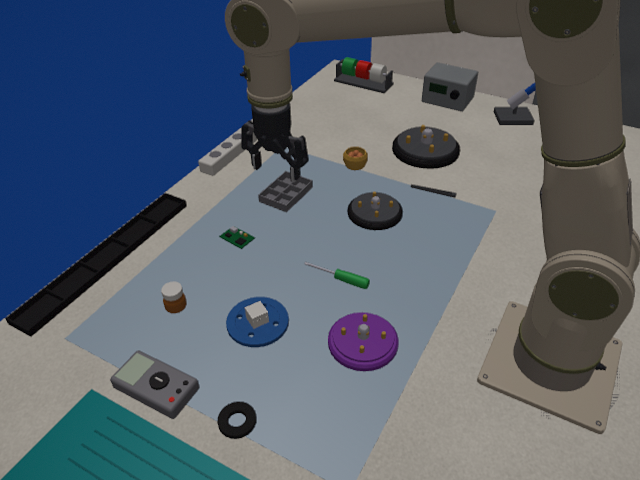

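View pics/wrist0.png

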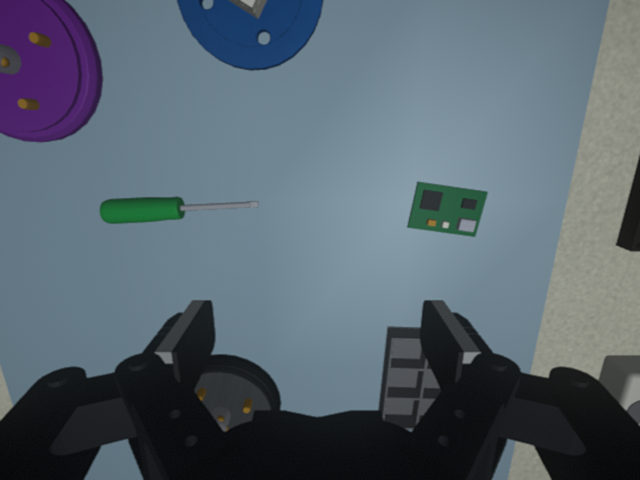

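```bash
cat > h.py <<'E'
import numpy as np, cv2
def ray(i,u,v):
    d=np.array([(u-i["cx"])/i["fx"],-(v-i["cy"])/i["fy"],-1.]); T=np.array(i["world_from_camera"])
    return T[:3,3],T[:3,:3]@d
def onz(i,u,v,z):
    o,d=ray(i,u,v); return o+d*(z-o[2])/d[2]
def rectify(i,img,c,z,half,px):
    """metric top-down view of plane z: centre c, half size, px per mm"""
    n=int(2*half*px); T=np.array(i["world_from_camera"])
    jj,ii=np.meshgrid(np.arange(n),np.arange(n))
    # image right=+x, up=+y
    X=c[0]+(jj/px-half)/1e3; Y=c[1]-(ii/px-half)/1e3
    P=np.stack([X,Y,np.full_like(X,z)],-1)-T[:3,3]
    q=P@T[:3,:3]
    u=i["cx"]+i["fx"]*q[...,0]/-q[...,2]; v=i["cy"]-i["fy"]*q[...,1]/-q[...,2]
    return cv2.remap(img,u.astype(np.float32),v.astype(np.float32),cv2.INTER_CUBIC)
def proj(i,p):
    T=np.array(i["world_from_camera"]); q=T[:3,:3].T@(np.array(p)-T[:3,3])
    return i["cx"]+i["fx"]*q[0]/-q[2], i["cy"]-i["fy"]*q[1]/-q[2]
E
python3 - <<'E'
from h import *
from workcell import camera_info
for n,p,b in(("scene",(397,292),(270,202)),("side",(257,320),(375,210))):
    i=camera_info(n); im=cv2.imread(f"pics/{n}0.png"); hsv=cv2.cvtColor(im,cv2.COLOR_BGR2HSV)
    m=cv2.inRange(hsv,(100,170,60),(120,255,255))
    cs,_=cv2.findContours(m,cv2.RETR_EXTERNAL,2)
    for c in cs:
        if 500<cv2.contourArea(c)<6000:
            e=cv2.fitEllipse(cv2.convexHull(c)); print(n,e,onz(i,*e[0],0.008))
    print("base",onz(i,*b,0.02), "purple",onz(i,*((414,223) if n=="scene" else (363,340)),.02))
E
```

```text
scene ((396.592041015625, 291.96063232421875), (41.21462631225586, 45.848079681396484), 108.22213745117188) [0.56675465 0.19699184 0.008     ]
base [ 0.51122721 -0.25148228  0.02      ] purple [0.3537297 0.1393039 0.02     ]
side ((256.837646484375, 321.14593505859375), (47.24173355102539, 61.959571838378906), 80.29682922363281) [0.56203296 0.19688652 0.008     ]
side ((327.59161376953125, 62.533958435058594), (62.070011138916016, 90.29318237304688), 74.72651672363281) [ 1.04441721 -0.99006305  0.008     ]
base [ 0.49804884 -0.24714581  0.02      ] purple [0.34114716 0.14344223 0.02      ]
```

play_rows(rows=[[[-12,-31,-3],[0,0,0],85],[[-12,-31,-3],[0,0,0],85],[[-12,-31,-3],[0,0,0],85],[[-12,-31,-3],[0,0,0],85],[[-12,-31,-3],[0,0,0],85],[[-12,-31,-3],[0,0,0],85],[[-12,-31,-3],[0,0,0],85],[[-12,-31,-3],[0,0,0],85],[[-12,-31,-3],[0,0,0],85],[[-12,-31,-3],[0,0,0],85],[[0,0,0],[0,0,0],85],[[0,0,0],[0,0,0],85]])

```text
clock: 1.65
position: [0.5053, -0.3093, 0.2012]
ee_rot: [1.0, 0.0, -0.0, -0.0]
ft_force: [-0.7, 0.2, 0.6]
grip_width: 0.993
```

```bash
python3 - <<'E'
from h import *
from workcell import *
import pickle
i=camera_info("wrist"); im=camera("wrist"); pickle.dump(i,open("pics/w1.pkl","wb")); cv2.imwrite("pics/w1.png",im)
print(readout.get_obs()["position"])
E
```

```text
[ 0.50557743 -0.30883679  0.20124385]
```

View pics/w1.png

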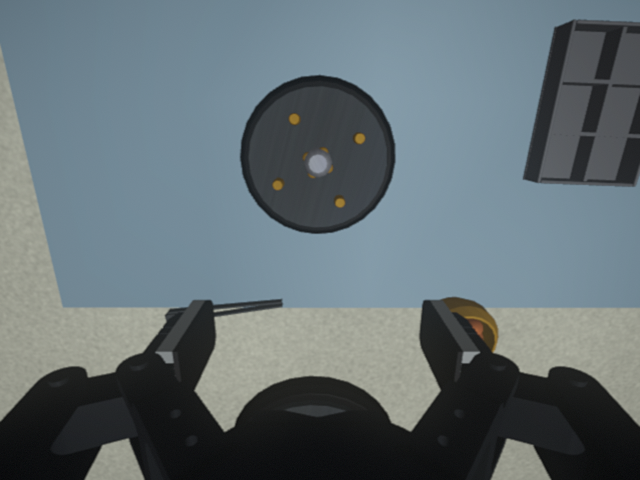

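```bash
python3 - <<'E'
from h import *
import pickle
i=pickle.load(open("pics/w1.pkl","rb")); im=cv2.imread("pics/w1.png")
hsv=cv2.cvtColor(im,cv2.COLOR_BGR2HSV)
m=cv2.inRange(hsv,(12,140,100),(35,255,255)); m[:,:245]=0;m[:,395:]=0;m[235:]=0
n,_,st,ce=cv2.connectedComponentsWithStats(m)
P=[]
for k in range(1,n):
    if st[k,4]>40:
        p=onz(i,*ce[k],0.034); P.append(p); print(ce[k],st[k,4],p)
P=np.array(P); c=P.mean(0); print("c",c)
for p in P: d=p-c; print(np.hypot(d[0],d[1]),np.degrees(np.arctan2(d[1],d[0]))%90)
g=cv2.inRange(hsv,(0,0,150),(180,60,255)); g[:,300:340]=g[:,300:340]; g[:,:300]=0;g[:,340:]=0;g[:145]=0;g[180:]=0
M=cv2.moments(g,True); u,v=M["m10"]/M["m00"],M["m01"]/M["m00"]; print("spig",u,v,M["m00"],onz(i,u,v,.048))
E
```

```text
[293.83146067 118.71910112] 89 [ 0.48641397 -0.22646478  0.034     ]
[359.4047619  138.14285714] 84 [ 0.54165886 -0.2420661   0.034     ]
[277.38888889 184.81944444] 72 [ 0.47087851 -0.28168981  0.034     ]
[339.60869565 202.15942029] 69 [ 0.52593804 -0.29719018  0.034     ]
c [ 0.50622235 -0.26185272  0.034     ]
0.040554632470777285 29.237892615567688
0.040586409873928066 29.17758967876596
0.04053019543808667 29.303769132831036
0.04046535487847765 29.158291239889998
spig 317.51769911504425 163.358407079646 226.0 [ 0.50617248 -0.26172512  0.048     ]
```

play_rows(rows=[[[6,45,0],[0,0,0],85],[[6,45,0],[0,0,0],85],[[6,45,0],[0,0,0],85],[[6,45,0],[0,0,0],85],[[6,45,0],[0,0,0],85],[[6,45,0],[0,0,0],85],[[6,45,0],[0,0,0],85],[[6,45,0],[0,0,0],85],[[6,45,0],[0,0,0],85],[[6,45,0],[0,0,0],85],[[0,0,0],[0,0,0],85],[[0,0,0],[0,0,0],85]])

```text
clock: 3.2
position: [0.5648, 0.1402, 0.2012]
ee_rot: [1.0, 0.001, -0.0, 0.0]
ft_force: [-0.6, -0.7, 0.5]
grip_width: 0.993
```

```bash
python3 - <<'E'
from h import *
from workcell import *
import pickle
i=camera_info("wrist"); im=camera("wrist"); pickle.dump(i,open("pics/w2.pkl","wb")); cv2.imwrite("pics/w2.png",im)
s=camera("scene");cv2.imwrite("pics/s2.png",s); cv2.imwrite("pics/d2.png",camera("side"))
print(readout.get_obs()["position"])
E
```

```text
[0.56509912 0.13885101 0.20144839]
```

View pics/w2.png

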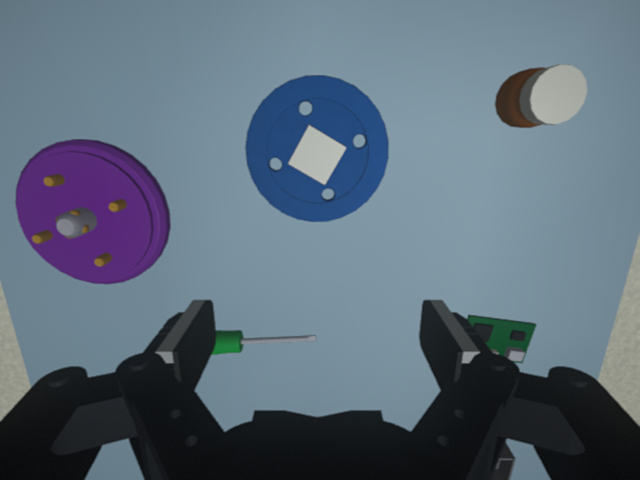

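```bash
python3 - <<'E'
from h import *
import pickle
from workcell import camera_info
i=pickle.load(open("pics/w2.pkl","rb")); im=cv2.imread("pics/w2.png")
hsv=cv2.cvtColor(im,cv2.COLOR_BGR2HSV)
b=cv2.inRange(hsv,(100,170,40),(125,255,255)); b[:,:240]=0;b[:,395:]=0;b[230:]=0
cs,h=cv2.findContours(b,cv2.RETR_CCOMP,cv2.CHAIN_APPROX_NONE)
P=[]
for c,hh in zip(cs,h[0]):
    a=cv2.contourArea(c)
    if hh[3]<0 and a>5000: e=cv2.fitEllipse(c); print("disc",e,onz(i,*e[0],.008))
    if hh[3]>=0 and 40<a<400:
        M=cv2.moments(c); u,v=M["m10"]/M["m00"],M["m01"]/M["m00"]; p=onz(i,u,v,.010); P.append(p); print("hole",u,v,a,p)
P=np.array(P); c=P.mean(0); print(c)
for p in P: d=p-c; print(np.hypot(d[0],d[1])*1e3,np.degrees(np.arctan2(d[1],d[0]))%90)
w=cv2.inRange(hsv,(0,0,140),(180,70,255)); w[:,:285]=0;w[:,350:]=0;w[:120]=0;w[190:]=0
cs,_=cv2.findContours(w,cv2.RETR_EXTERNAL,2); c=max(cs,key=cv2.contourArea); 
R=np.array([onz(i,*p[0],.042)[:2]*1e3 for p in c],np.float32); print("boss",cv2.minAreaRect(R))
for n in ("s2","d2"):
    ii=camera_info({"s2":"scene","d2":"side"}[n]); x=cv2.imread(f"pics/{n}.png")
    q=[proj(ii,(.5062,-.2618,.022)),proj(ii,(c.mean()*0+.565,.197,.042))]; print(n,q)
    u,v=q[0]; cr=x[int(v)-50:int(v)+50,int(u)-60:int(u)+60].copy(); cv2.circle(cr,(60,50),1,(0,0,255),-1); cv2.imwrite(f"pics/{n}c.png",cv2.resize(cr,None,fx=5,fy=5))
E
```

```text
disc ((316.6756591796875, 148.06288146972656), (139.29690551757812, 143.6999053955078), 178.7495574951172) [0.56489244 0.1975262  0.008     ]
hole 327.5149863760218 194.06448683015438 183.5 [0.57527064 0.15492416 0.01      ]
hole 275.09597257926305 163.68380462724934 194.5 [0.52616063 0.18346553 0.01      ]
hole 358.9782608695652 140.5072463768116 207.0 [0.6035668  0.20438588 0.01      ]
hole 304.96886864085036 107.73272589217919 219.5 [0.55445565 0.23253769 0.01      ]
[0.56486343 0.19382832 0.01      ]
40.272117227231305 14.976466048329485
40.06611860269454 14.98950098587295
40.117487462030844 15.25800700948293
40.08413548264905 15.049201283044368
boss ((564.9395141601562, 193.43545532226562), (36.294795989990234, 36.320106506347656), 60.103450775146484)
s2 [(np.float64(268.0117117362139), np.float64(198.8757453981361)), (np.float64(398.50882520901234), np.float64(285.9475551847367))]
d2 [(np.float64(374.592894771148), np.float64(205.3454887793841)), (np.float64(254.2406110581501), np.float64(309.81565859971056))]
```

View pics/s2c.png

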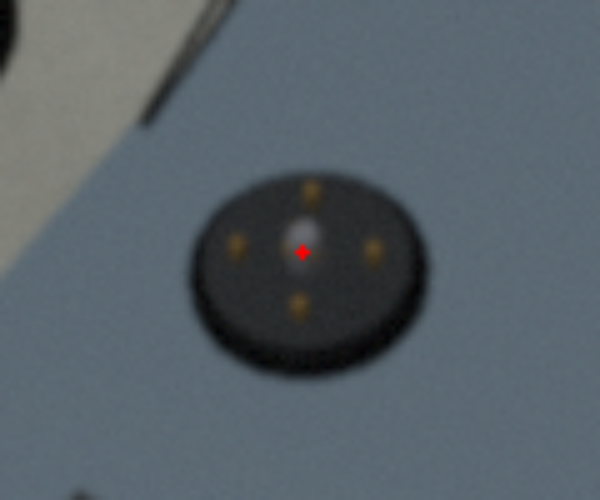

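View pics/d2c.png

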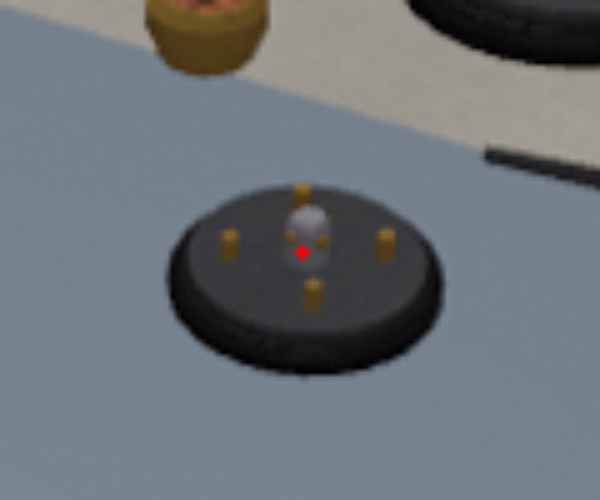

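```bash
python3 - <<'E'
import pickle,numpy as np
np.set_printoptions(precision=5,suppress=True)
from workcell import *
for n in("w1","w2"): print(pickle.load(open(f"pics/{n}.pkl","rb"))["world_from_camera"][:3,3])
for k in range(3): print(readout.get_obs()["position"],camera_info("wrist")["world_from_camera"][:3,3])
E
```

```text
[ 0.50584 -0.23264  0.34558]
[0.5653  0.21695 0.34563]
[0.5651  0.13885 0.20145] [0.56576 0.21561 0.3458 ]
[0.5651  0.13885 0.20145] [0.56576 0.21561 0.3458 ]
[0.5651  0.13885 0.20145] [0.56576 0.21561 0.3458 ]
```

play_rows(rows=[[[0,9,-18],[0,0,-5],85],[[0,9,-18],[0,0,-5],85],[[0,9,-18],[0,0,-5],85],[[0,9,-18],[0,0,-5],85],[[0,9,-18],[0,0,-5],85],[[0,8,-18],[0,0,-5],85],[[0,0,0],[0,0,0],85],[[0,0,0],[0,0,0],85],[[0,0,0],[0,0,0],85]])

```text
clock: 4.47
position: [0.5657, 0.1925, 0.0944]
ee_rot: [0.966, -0.259, 0.001, -0.0]
ft_force: [-0.3, -0.0, 0.2]
grip_width: 0.993
```

```bash
python3 - <<'E'
from h import *
from workcell import *
import pickle
i=camera_info("wrist"); im=camera("wrist"); pickle.dump(i,open("pics/w3.pkl","wb")); cv2.imwrite("pics/w3.png",im)
o=readout.get_obs();print(o["position"],o["ee_rot"],o["joint_pos"])
E
```

```text
[0.56556299 0.19260972 0.09421593] [ 9.65935072e-01 -2.58783645e-01  6.04882573e-04 -3.09271830e-04] [-0.29051403  0.38626474 -0.14018547  1.68930441  0.06040361  1.06889109
 -0.97303398]
```

View pics/w3.png

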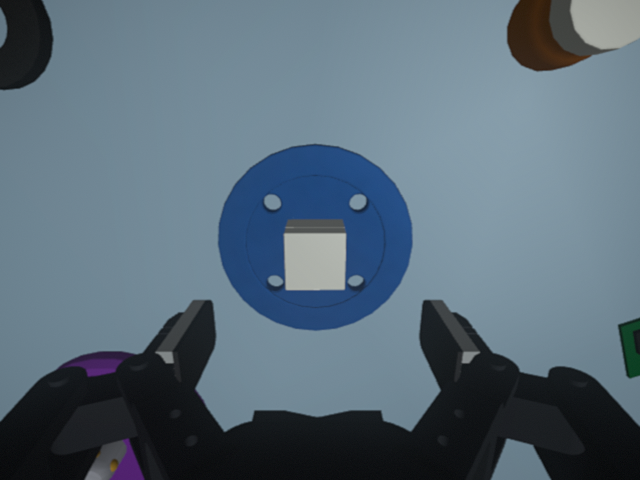

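```bash
python3 - <<'E'
from h import *
import pickle
from scipy.spatial.transform import Rotation as Rr
i=pickle.load(open("pics/w3.pkl","rb")); im=cv2.imread("pics/w3.png")
hsv=cv2.cvtColor(im,cv2.COLOR_BGR2HSV)
w=cv2.inRange(hsv,(0,0,170),(180,70,255)); w[:,:270]=0;w[:,360:]=0;w[:225]=0;w[300:]=0
cs,_=cv2.findContours(w,cv2.RETR_EXTERNAL,2); c=max(cs,key=cv2.contourArea); 
R=np.array([onz(i,*p[0],.042)[:2]*1e3 for p in c],np.float32); r=cv2.minAreaRect(R); print("boss",r)
t=np.array([565.6,192.6]); d=np.array(r[0])-t; a=np.radians(-30); print("tool-x, perp",d@[np.cos(a),np.sin(a)], d@[-np.sin(a),np.cos(a)])
E
```

```text
boss ((564.5033569335938, 192.95608520507812), (34.99356460571289, 34.92504119873047), 59.982757568359375)
tool-x, perp -1.1277633569309626 -0.23994269969368348
```

play_rows(rows=[[[-0.6,0.4,-20],[0,0,0],85],[[0,0,-20],[0,0,0],85],[[0,0,-20],[0,0,0],80],[[0,0,-14],[0,0,0],70],[[0,0,-6],[0,0,0],60],[[0,0,0],[0,0,0],50],[[0,0,0],[0,0,0],42],[[0,0,0],[0,0,0],36],[[0,0,0],[0,0,0],30],[[0,0,0],[0,0,0],30],[[0,0,0],[0,0,0],30]], force=40)

```text
clock: 5.9
position: [0.5648, 0.1937, 0.0141]
ee_rot: [0.966, -0.259, 0.0, -0.0]
ft_force: [-1.5, -0.2, 5.8]
grip_width: 0.415
```

```bash
python3 - <<'E'
from h import *
from workcell import *
import pickle
i=camera_info("wrist"); im=camera("wrist"); pickle.dump(i,open("pics/w4.pkl","wb")); cv2.imwrite("pics/w4.png",im)
o=readout.get_obs();print(o["position"],o["ee_rot"],o["ft_force"],o["grip_width"])
E
```

```text
[0.56484823 0.19368038 0.01410412] [ 9.65926842e-01 -2.58814570e-01  4.73641490e-04 -3.61196846e-04] [-1.38649028  0.28581343  6.12569869] 0.40980514198030626
```

View pics/w4.png

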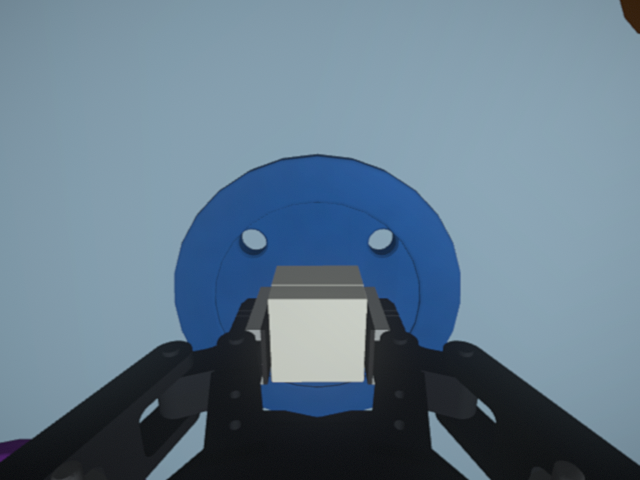

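```bash
cat > hold.py <<'E'
from h import *
def hold(i,im,yaw,zt):
    """two far holes visible in the hand -> plate centre, yaw"""
    hsv=cv2.cvtColor(im,cv2.COLOR_BGR2HSV)
    b=cv2.inRange(hsv,(100,150,30),(125,255,255))
    b[:, :180]=0
    roi=np.zeros_like(b); roi[215:262,225:410]=255
    m=cv2.bitwise_and(cv2.bitwise_not(b),roi)
    n,_,st,ce=cv2.connectedComponentsWithStats(m)
    P=[]
    for k in range(1,n):
        if 80<st[k,4]<900: P.append(ce[k]); print(ce[k],st[k])
    return P
E
python3 - <<'E'
from hold import *
import pickle
i=pickle.load(open("pics/w4.pkl","rb")); im=cv2.imread("pics/w4.png")
hsv=cv2.cvtColor(im,cv2.COLOR_BGR2HSV)
print(hsv[240,253],hsv[252,250],hsv[228,253],hsv[290,200])
# bright (see-through) + wall: use circle edge = boundary of blue at top z
P=hold(i,im,0,0)
Q=[]
for p in P:
    q=onz(i,*p,.010)[:2]*1e3; Q.append(q); print(q)
if len(Q)==2:
    d=Q[1]-Q[0]; print(np.linalg.norm(d),np.degrees(np.arctan2(d[1],d[0])))
    n=np.array([d[1],-d[0]])/np.linalg.norm(d); print("c",(Q[0]+Q[1])/2+28.5*n)
w=cv2.inRange(hsv,(0,0,170),(180,70,255)); w[:,:268]=0;w[:,368:]=0;w[:298]=0;w[385:]=0
c=max(cv2.findContours(w,cv2.RETR_EXTERNAL,2)[0],key=cv2.contourArea); 
R=np.array([onz(i,*p[0],.042)[:2]*1e3 for p in c],np.float32); print("boss",cv2.minAreaRect(R))
E
```

```text
[103  62 177] [107 174  72] [107 181 120] [107 184 132]
[253.58294931 239.08986175] [241 229  26  21 434]
[380.30697674 238.91860465] [368 228  26  22 430]
[555.57911018 233.18225374]
[603.86102597 205.37920773]
55.71492402524195 -29.935403958449236
c [565.49790364 194.58295677]
boss ((564.4910888671875, 192.68580627441406), (35.783485412597656, 35.998291015625), 59.978546142578125)
```

play_rows(rows=[[[0,0,0],[0,0,0],30],[[0,0,5],[0,0,0],30],[[0,0,10],[0,0,0],30],[[0,0,15],[0,0,0],30],[[0,0,20],[0,0,0],30],[[0,0,20],[0,0,0],30],[[0,0,10],[0,0,0],30]], force=60)

```text
clock: 6.82
position: [0.5652, 0.1937, 0.0957]
ee_rot: [0.966, -0.259, 0.001, -0.001]
ft_force: [0.2, 0.8, -4.1]
grip_width: 0.412
```

```bash
python3 - <<'E'
from h import *
from workcell import *
import pickle
i=camera_info("wrist"); im=camera("wrist"); pickle.dump(i,open("pics/w5.pkl","wb")); cv2.imwrite("pics/w5.png",im)
s=camera("side"); cv2.imwrite("pics/d5.png",cv2.resize(s[180:400,150:400],None,fx=2.5,fy=2.5))
o=readout.get_obs();print(o["position"],o["ee_rot"],o["ft_force"],o["torque"],o["grip_width"])
E
```

```text
[0.56520402 0.19372975 0.09505122] [ 9.65922660e-01 -2.58827527e-01  1.08224511e-03 -7.45002368e-04] [-0.17071403  0.35461899 -4.09411775] [ 0.00433953 -0.00999408  0.00317193] 0.4160870825246766
```

View pics/w5.png

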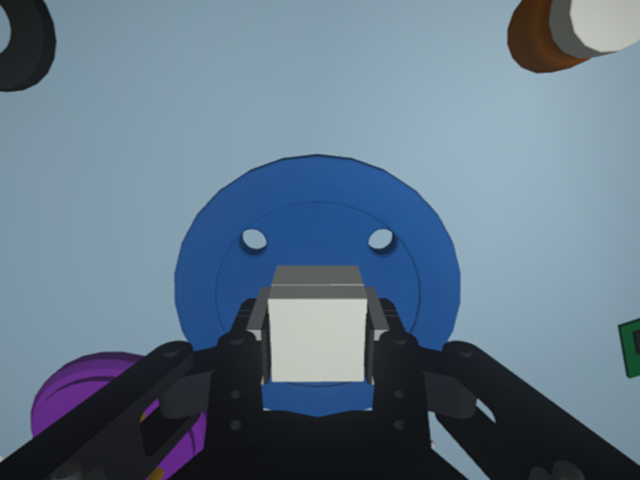

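View pics/d5.png

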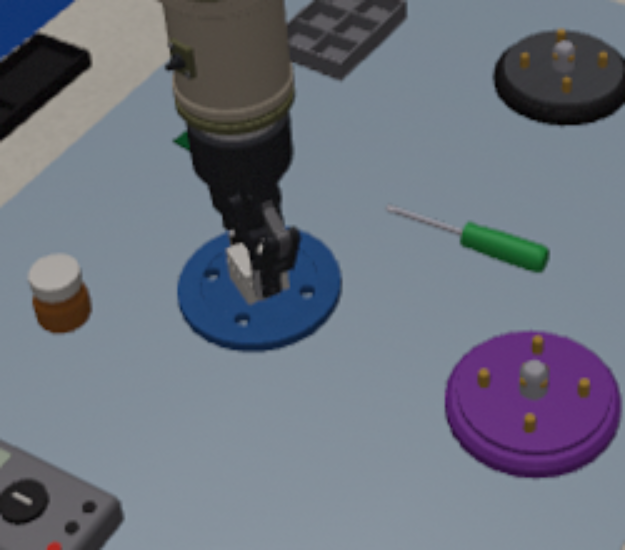

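play_rows(rows=[[[-5,-25,0],[0,0,1.2],30],[[-5,-40,0],[0,0,1.3],30],[[-5,-45,0],[0,0,1.3],30],[[-6,-45,0],[0,0,1.3],30],[[-6,-45,0],[0,0,1.3],30],[[-6,-45,0],[0,0,1.3],30],[[-6,-45,0],[0,0,1.3],30],[[-5,-45,0],[0,0,1.3],30],[[-5,-45,0],[0,0,1.3],30],[[-5,-40,0],[0,0,1.3],30],[[-5,-34.7,0],[0,0,1.3],30],[[0,0,0],[0,0,0],30]])

```text
clock: 8.43
position: [0.5037, -0.2647, 0.0927]
ee_rot: [0.99, -0.14, -0.001, 0.001]
ft_force: [0.8, 1.8, -5.1]
grip_width: 0.409
```

play_rows(rows=[[[0,0,0],[0,0,0],30],[[0,0,0],[0,0,0],30]])

```text
clock: 8.68
position: [0.5057, -0.2599, 0.0931]
ee_rot: [0.991, -0.137, -0.0, -0.0]
ft_force: [0.6, 0.8, -4.7]
grip_width: 0.411
```

```bash
python3 - <<'E'
from h import *
from workcell import *
import pickle
i=camera_info("wrist"); im=camera("wrist"); pickle.dump(i,open("pics/w6.pkl","wb")); cv2.imwrite("pics/w6.png",im)
s=camera("side"); cv2.imwrite("pics/d6.png",cv2.resize(s[120:280,270:470],None,fx=3.5,fy=3.5))
s=camera("scene"); cv2.imwrite("pics/s6.png",cv2.resize(s[120:280,170:370],None,fx=3.5,fy=3.5))
o=readout.get_obs();print(o["position"],o["ee_rot"],o["ft_force"],o["torque"],o["grip_width"])
print(np.degrees(2*np.arctan2(o["ee_rot"][1],o["ee_rot"][0])))
E
```

```text
[ 0.50568514 -0.2604664   0.09333586] [ 9.90595630e-01 -1.36822091e-01  4.96183100e-05 -1.07741996e-04] [ 0.56763843 -0.13476925 -3.95222202] [ 0.01803937 -0.04875302 -0.01431919] 0.4087543709993781
-15.727991677955096
```

View pics/w6.png

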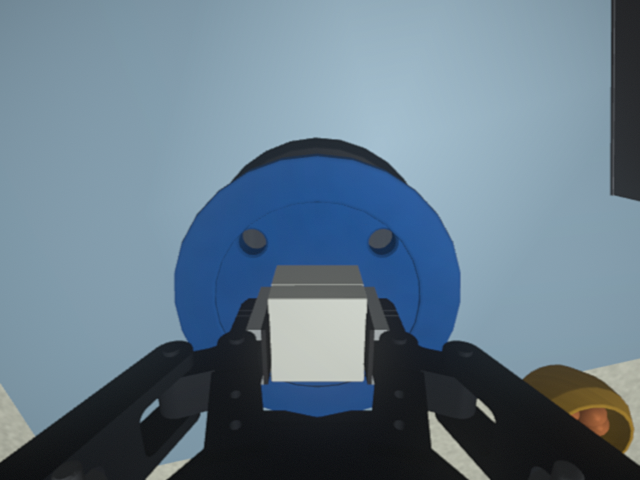

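View pics/d6.png

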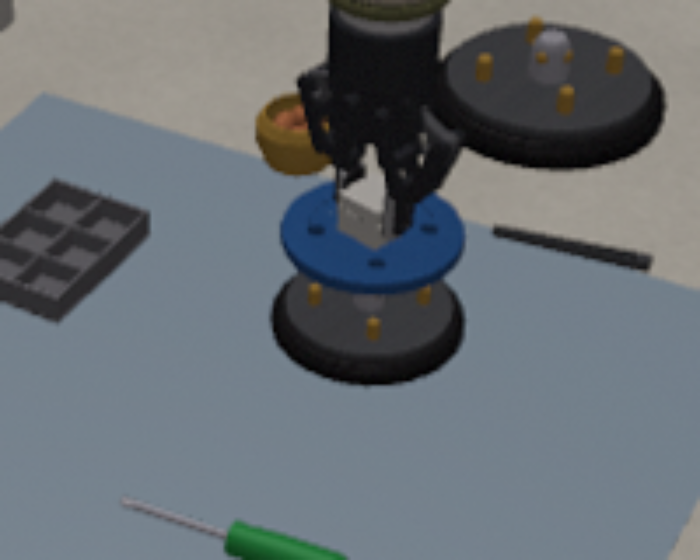

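View pics/s6.png

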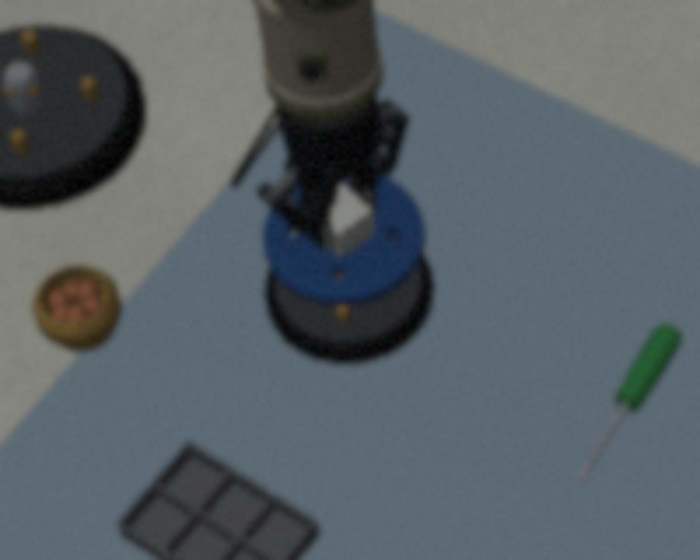

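play_rows(rows=[[[0,0,-8],[0,0,0],30],[[0,0,-8],[0,0,0],30],[[0,0,-6],[0,0,0],30],[[0,0,-4],[0,0,0],30],[[0,0,-3],[0,0,0],30],[[0,0,-2],[0,0,0],30],[[0,0,0],[0,0,0],30]])

```text
clock: 9.7
position: [0.5054, -0.2613, 0.0623]
ee_rot: [0.991, -0.137, 0.0, -0.0]
ft_force: [1.0, -0.4, -4.1]
grip_width: 0.408
```

play_rows(rows=[[[0,0,-1.5],[0,0,0],30],[[0,0,-1.5],[0,0,0],30],[[0,0,-1],[0,0,0],30],[[0,0,0],[0,0,0],30]])

```text
clock: 10.2
position: [0.5054, -0.2612, 0.0582]
ee_rot: [0.991, -0.137, -0.0, -0.0]
ft_force: [0.3, 0.1, -3.7]
grip_width: 0.413
```

play_rows(rows=[[[0,0,-1],[0,0,0],30],[[0,0,-1],[0,0,0],30],[[0,0,-1],[0,0,0],30],[[0,0,0],[0,0,0],30]])

```text
clock: 10.7
position: [0.5054, -0.2613, 0.0553]
ee_rot: [0.991, -0.137, -0.0, -0.0]
ft_force: [-0.5, -1.4, -4.2]
grip_width: 0.413
```

play_rows(rows=[[[0,0,-1],[0,0,0],30],[[0,0,-1],[0,0,0],30],[[0,0,0],[0,0,0],30]])

```text
clock: 11.08
position: [0.5057, -0.2615, 0.0536]
ee_rot: [0.991, -0.137, 0.0, 0.0]
ft_force: [0.6, -1.3, -1.9]
grip_width: 0.412
```

play_rows(rows=[[[0,0,-1],[0,0,0],30],[[0,0,0],[0,0,0],30]])

```text
clock: 11.32
position: [0.5057, -0.2615, 0.0526]
ee_rot: [0.991, -0.137, 0.0, 0.0]
ft_force: [0.9, -2.2, 0.3]
grip_width: 0.407
```

play_rows(rows=[[[0,0,-1],[0,0,0],30],[[0,0,0],[0,0,0],30]])

```text
clock: 11.58
position: [0.5056, -0.2613, 0.0512]
ee_rot: [0.991, -0.137, 0.0, 0.0]
ft_force: [2.8, -1.2, -0.7]
grip_width: 0.408
```

play_rows(rows=[[[0,0,-1],[0,0,0],30],[[0,0,0],[0,0,0],30]])

```text
clock: 11.82
position: [0.5055, -0.2613, 0.0502]
ee_rot: [0.991, -0.137, 0.0, 0.0]
ft_force: [2.2, -0.9, -2.2]
grip_width: 0.408
```

play_rows(rows=[[[0.4,-0.1,-1],[0,0,0],30],[[0,0,0],[0,0,0],30]])

```text
clock: 12.08
position: [0.5056, -0.2613, 0.0491]
ee_rot: [0.991, -0.137, -0.0, -0.0]
ft_force: [0.0, -0.5, -2.3]
grip_width: 0.414
```

play_rows(rows=[[[0,0,-1],[0,0,0],30],[[0,0,0],[0,0,0],30]])

```text
clock: 12.32
position: [0.5057, -0.2614, 0.0481]
ee_rot: [0.991, -0.137, -0.0, -0.0]
ft_force: [0.9, -1.0, -2.4]
grip_width: 0.413
```

play_rows(rows=[[[0,0,-1],[0,0,0],30],[[0,0,0],[0,0,0],30]])

```text
clock: 12.58
position: [0.5057, -0.2614, 0.0472]
ee_rot: [0.991, -0.137, -0.0, -0.0]
ft_force: [0.5, -0.5, -1.7]
grip_width: 0.41
```

```bash
python3 - <<'E'
from workcell import *
o=readout.get_obs();print(o["position"],o["ft_force"],o["torque"])
E
```

```text
[ 0.50572981 -0.2613542   0.04718215] [ 0.46542829 -0.45409938 -1.71214766] [-0.32722756 -0.1229202   0.0157007 ]
```

play_rows(rows=[[[0,0,-1],[0,0,0],30],[[0,0,-1],[0,0,0],30],[[0,0,0],[0,0,0],30]])

```text
clock: 12.95
position: [0.5058, -0.2614, 0.0451]
ee_rot: [0.991, -0.137, 0.0, 0.0]
ft_force: [0.6, -1.1, -2.7]
grip_width: 0.412
```

play_rows(rows=[[[0,0,-1],[0,0,0],30],[[0,0,-1],[0,0,0],30],[[0,0,0],[0,0,0],30]])

```text
clock: 13.32
position: [0.5058, -0.2614, 0.0432]
ee_rot: [0.991, -0.137, 0.0, 0.0]
ft_force: [0.3, -0.9, -1.4]
grip_width: 0.41
```

play_rows(rows=[[[0,0,-1],[0,0,0],30],[[0,0,-1],[0,0,0],30],[[0,0,0],[0,0,0],30]])

```text
clock: 13.7
position: [0.5058, -0.2613, 0.0411]
ee_rot: [0.991, -0.137, -0.0, -0.0]
ft_force: [1.4, -0.1, -2.3]
grip_width: 0.409
```

play_rows(rows=[[[0,0,-1],[0,0,0],30],[[0,0,-1],[0,0,0],30],[[0,0,0],[0,0,0],30]])

```text
clock: 14.08
position: [0.5058, -0.2614, 0.0391]
ee_rot: [0.991, -0.137, -0.0, -0.0]
ft_force: [1.1, -2.1, -2.6]
grip_width: 0.412
```

play_rows(rows=[[[0,0,-1],[0,0,0],30],[[0,0,-1],[0,0,0],30],[[0,0,0],[0,0,0],30]])

```text
clock: 14.45
position: [0.5058, -0.2614, 0.0371]
ee_rot: [0.991, -0.137, -0.0, -0.0]
ft_force: [1.4, -1.2, -2.3]
grip_width: 0.41
```

play_rows(rows=[[[0,0,-0.6],[0,0,0],30],[[0,0,0],[0,0,0],30]])

```text
clock: 14.7
position: [0.5058, -0.2614, 0.0367]
ee_rot: [0.991, -0.137, 0.0, -0.0]
ft_force: [-1.5, -0.9, -1.0]
grip_width: 0.416
```

play_rows(rows=[[[0,0,-0.5],[0,0,0],30],[[0,0,0],[0,0,0],30]])

```text
clock: 14.95
position: [0.5058, -0.2614, 0.0362]
ee_rot: [0.991, -0.137, 0.0, -0.0]
ft_force: [-0.1, -1.8, 0.0]
grip_width: 0.414
```

play_rows(rows=[[[0,0,-0.5],[0,0,0],30],[[0,0,0],[0,0,0],30]])

```text
clock: 15.2
position: [0.5058, -0.2614, 0.0358]
ee_rot: [0.991, -0.137, 0.0, 0.0]
ft_force: [-1.1, -1.2, 1.2]
grip_width: 0.414
```

play_rows(rows=[[[0,0,-0.4],[0,0,0],30],[[0,0,0],[0,0,0],30]])

```text
clock: 15.45
position: [0.5059, -0.2614, 0.0355]
ee_rot: [0.991, -0.137, 0.0, 0.0]
ft_force: [-1.1, -0.6, 5.5]
grip_width: 0.412
```

play_rows(rows=[[[0,0,-0.4],[0,0,0],30],[[0,0,0],[0,0,0],30]])

```text
clock: 15.7
position: [0.5059, -0.2614, 0.0353]
ee_rot: [0.991, -0.137, 0.0, 0.0]
ft_force: [-3.2, 0.9, 6.0]
grip_width: 0.407
```

```bash
python3 - <<'E'
from h import *
from workcell import *
o=readout.get_obs();print(o["position"],o["ft_force"],o["torque"])
s=camera("side"); cv2.imwrite("pics/d7.png",cv2.resize(s[120:280,270:470],None,fx=3.5,fy=3.5))
E
```

```text
[ 0.50585334 -0.26144395  0.03526909] [-3.15354808  0.86687093  5.98022446] [0.07418099 0.57574367 0.04645904]
```

View pics/d7.png

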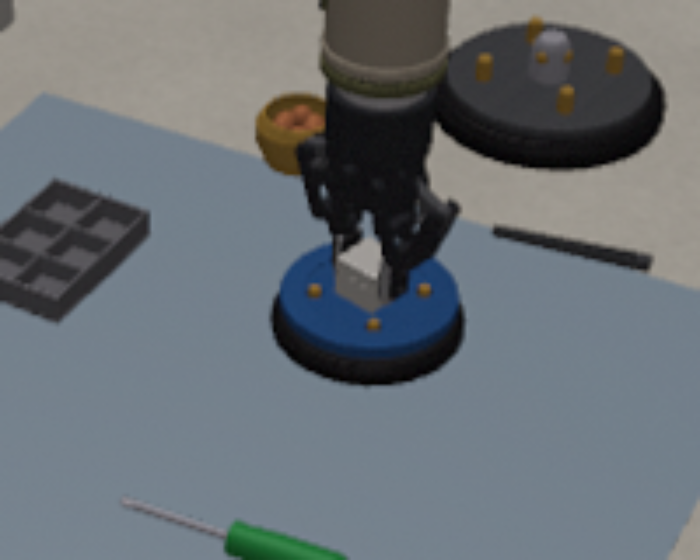

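play_rows(rows=[[[0,0,0],[0,0,0],45],[[0,0,0],[0,0,0],60],[[0,0,0],[0,0,0],80],[[0,0,0],[0,0,0],85],[[0,0,0],[0,0,0],85],[[0,0,5],[0,0,0],85],[[0,0,15],[0,0,0],85],[[0,0,25],[0,0,0],85],[[0,0,30],[0,0,0],85],[[0,0,30],[0,0,0],85],[[0,0,10],[0,0,0],85],[[0,0,0],[0,0,0],85]], force=20)

```text
clock: 17.25
position: [0.5061, -0.2615, 0.1506]
ee_rot: [0.991, -0.137, 0.001, 0.0]
ft_force: [-0.3, -0.9, -0.1]
grip_width: 0.996
```

```bash
python3 - <<'E'
from h import *
from workcell import *
import pickle
i=camera_info("wrist");im=camera("wrist"); cv2.imwrite("pics/w8.png",im);pickle.dump(i,open("pics/w8.pkl","wb"))
s=camera("side"); cv2.imwrite("pics/d8.png",cv2.resize(s[120:280,270:470],None,fx=3.5,fy=3.5))
o=readout.get_obs();print(o["position"],o["ft_force"],o["grip_width"],o["clock"])
E
```

```text
[ 0.50528836 -0.26110853  0.14896419] [-0.39896508 -0.24357899 -0.20370136] 0.993633792134717 17.35
```

View pics/w8.png

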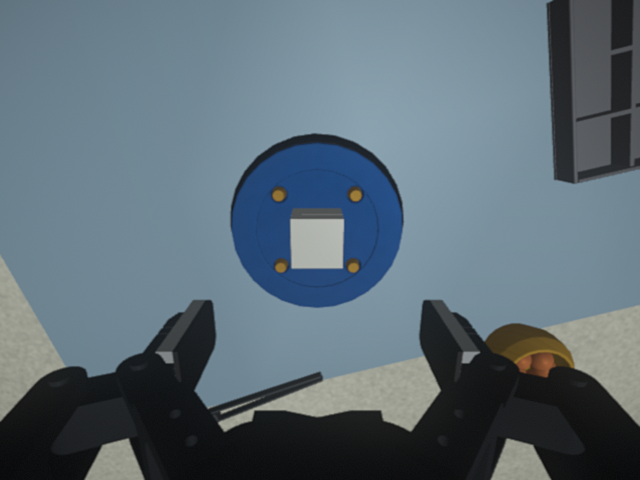

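View pics/d8.png

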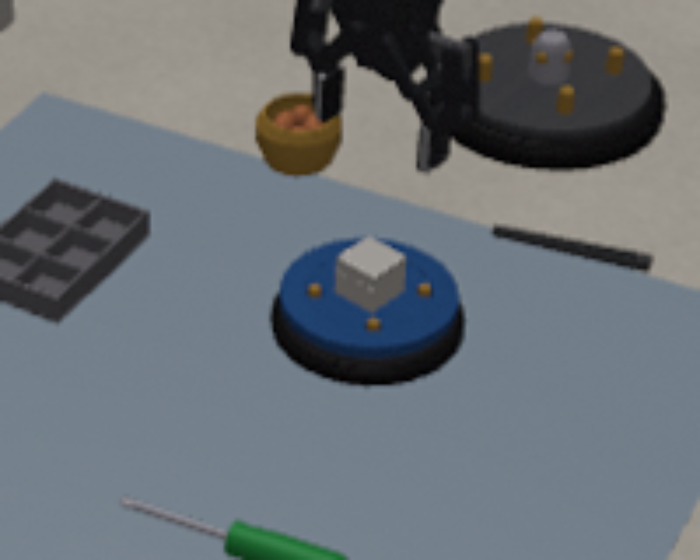

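```bash
python3 - <<'E'
from h import *
import pickle
a=cv2.imread("pics/d7.png",0).astype(np.float32);b=cv2.imread("pics/d8.png",0).astype(np.float32)
for r in((300,340,310,430),(280,370,285,440),(340,395,280,460)):
    A=a[r[0]:r[1],r[2]:r[3]];B=b[r[0]:r[1],r[2]:r[3]]
    print(cv2.phaseCorrelate(A,B,cv2.createHanningWindow(A.shape[::-1],cv2.CV_32F)))
i=pickle.load(open("pics/w8.pkl","rb"));im=cv2.imread("pics/w8.png")
hsv=cv2.cvtColor(im,cv2.COLOR_BGR2HSV)
w=cv2.inRange(hsv,(0,0,150),(180,70,255)); w[:,:280]=0;w[:,355:]=0;w[:218]=0;w[280:]=0
c=max(cv2.findContours(w,cv2.RETR_EXTERNAL,2)[0],key=cv2.contourArea)
R=np.array([onz(i,*p[0],.064)[:2]*1e3 for p in c],np.float32); print(cv2.minAreaRect(R))
E
```

```text
((0.08232902704325085, -0.003330382203007076), 0.850603011449178)
((-0.042665164722563986, -0.0008944201280556285), 0.692045177353753)
((-0.02547539492063322, -0.018684104229279797), 0.9293354154516149)
((506.3106689453125, -261.5523376464844), (34.698707580566406, 35.5572624206543), 74.15782165527344)
```

play_rows(rows=[[[0,0,0],[0,0,0],40],[[0,0,0],[0,0,0],0],[[0,0,0],[0,0,0],0],[[0,0,0],[0,0,0],0],[[0,0,-20],[0,0,0],0],[[0,0,-20],[0,0,0],0],[[0,0,-20],[0,0,0],0],[[0,0,-15],[0,0,0],0],[[0,0,-5],[0,0,0],0],[[0,0,0],[0,0,0],0],[[0,0,0],[0,0,0],0]])

```text
clock: 18.73
position: [0.5063, -0.2616, 0.0707]
ee_rot: [0.991, -0.137, 0.001, 0.0]
ft_force: [0.1, 0.0, 0.4]
grip_width: 0.003
```

play_rows(rows=[[[0,0,-1],[0,0,0],0],[[0,0,-1],[0,0,0],0],[[0,0,0],[0,0,0],0]])

```text
clock: 19.1
position: [0.5058, -0.2614, 0.068]
ee_rot: [0.991, -0.137, 0.0, 0.0]
ft_force: [-0.0, -0.4, -0.1]
grip_width: 0.001
```

play_rows(rows=[[[0,0,-1],[0,0,0],0],[[0,0,-1],[0,0,0],0],[[0,0,0],[0,0,0],0]])

```text
clock: 19.48
position: [0.5057, -0.2614, 0.0658]
ee_rot: [0.991, -0.137, -0.0, -0.0]
ft_force: [-0.0, 0.5, 0.9]
grip_width: -0.002
```

play_rows(rows=[[[0,0,-1],[0,0,0],0],[[0,0,0],[0,0,0],0]])

```text
clock: 19.73
position: [0.5058, -0.2614, 0.0649]
ee_rot: [0.991, -0.137, -0.0, -0.0]
ft_force: [0.3, 0.1, -0.4]
grip_width: -0.002
```

play_rows(rows=[[[0,0,-0.5],[0,0,0],0],[[0,0,0],[0,0,0],0]])

```text
clock: 19.98
position: [0.5058, -0.2614, 0.0644]
ee_rot: [0.991, -0.137, 0.0, -0.0]
ft_force: [1.2, -0.2, 0.4]
grip_width: -0.001
```

play_rows(rows=[[[0,0,-0.5],[0,0,0],0],[[0,0,0],[0,0,0],0]])

```text
clock: 20.23
position: [0.5058, -0.2614, 0.0639]
ee_rot: [0.991, -0.137, 0.0, -0.0]
ft_force: [0.8, 0.2, 0.7]
grip_width: 0.0
```

play_rows(rows=[[[0,0,-0.5],[0,0,0],0],[[0,0,0],[0,0,0],0]])

```text
clock: 20.48
position: [0.5059, -0.2614, 0.0637]
ee_rot: [0.991, -0.137, 0.0, 0.0]
ft_force: [-1.9, 0.7, 2.9]
grip_width: 0.001
```

play_rows(rows=[[[0,0,-0.5],[0,0,0],0],[[0,0,0],[0,0,0],0]])

```text
clock: 20.72
position: [0.5059, -0.2614, 0.0634]
ee_rot: [0.991, -0.137, 0.0, 0.0]
ft_force: [-2.2, 1.1, 5.4]
grip_width: 0.002
```

play_rows(rows=[[[0,0,-0.4],[0,0,0],0],[[0,0,0],[0,0,0],0]])

```text
clock: 20.98
position: [0.5059, -0.2614, 0.0631]
ee_rot: [0.991, -0.137, 0.0, -0.0]
ft_force: [-3.9, 2.1, 8.6]
grip_width: -0.003
```

play_rows(rows=[[[0,0,2],[0,0,0],0],[[0,0,8],[0,0,0],0],[[0,0,20],[0,0,0],0],[[0,0,30],[0,0,0],0],[[0,0,30],[0,0,0],0],[[0,0,20],[0,0,0],0],[[0,0,0],[0,0,0],0],[[0,0,0],[0,0,0],0]])

```text
clock: 21.98
position: [0.5054, -0.2612, 0.1717]
ee_rot: [0.991, -0.137, -0.0, -0.0]
ft_force: [0.5, -0.3, 0.4]
grip_width: -0.001
```

```bash
python3 - <<'E'
from h import *
from workcell import *
a=cv2.imread("pics/d8.png",0).astype(np.float32)
s=camera("side"); b8=cv2.resize(s[120:280,270:470],None,fx=3.5,fy=3.5); cv2.imwrite("pics/d9.png",b8)
cv2.imwrite("pics/full9.png",s)
b=cv2.cvtColor(b8,cv2.COLOR_BGR2GRAY).astype(np.float32)
for r in((300,340,310,430),(235,395,270,470)):
    A=a[r[0]:r[1],r[2]:r[3]];B=b[r[0]:r[1],r[2]:r[3]]
    print(cv2.phaseCorrelate(A,B,cv2.createHanningWindow(A.shape[::-1],cv2.CV_32F)))
o=readout.get_obs();print(o["position"],o["ft_force"],o["clock"])
E
```

```text
((0.1832507612490346, -0.10575633136597773), 0.9618164104223251)
((-0.030084737382040316, -0.050876374647643274), 0.8187533166408539)
[ 0.50532361 -0.26112797  0.17148166] [ 0.37426611 -0.84443799  0.09976347] 22.025
```

View pics/full9.png

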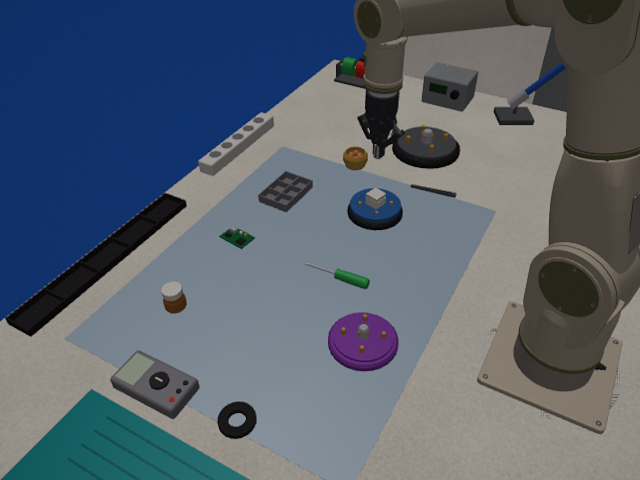

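The picture shows the plate seated on the small black base at about (375,205). The studs show in the holes, the bystanders are unmoved and the gripper is clear.

```bash
python3 -c "
from workcell import manip
print(manip.hand_in())"
```

```text
the job is handed in; nothing more can be done
None
```

The blue plate is on the smaller black base with its bore on the spigot and all four studs through its holes. It is sitting home and released, and I handed the job in at about 22 s.

- **How it went on:** I measured the stud angle and the plate's angle with the wrist camera, gripped the boss and turned the plate about 14° on the way over. The holes met the studs without any searching. I lowered it in small steps with the reading staying under about 9 N.
- **Height check:** After letting go, I touched the boss top lightly with closed fingers. Contact came at about 63.8 mm, against 64 mm expected for fully home, and the cushion gave a springy response up to 8.6 N.
- **Visual check:** The last pictures show the studs in all four holes, the plate level and the other things on the bench apparently unmoved, with the gripper clear.
- **What disagreed:**
  - The side view showed no visible spring-back (about 0.9 mm expected) when I released the plate. That is why I added the touch check, which agreed with a fully seated plate.
  - Repeat position readings and camera measurements scattered by about 1 mm, which was within the fit's clearance.

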